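# File the edge of a clay tile

### The job

Take the hand file from its wooden caddy and dress the upper edge of the tile standing in the blue-topped jig: at least three forward strokes square across the edge, yellow nose leading, away from the robot towards the dark steel stop behind the tile, each over most of the file's length at a steady pressure of about 8 N (the tile chips above 16 N). Lift the file clear on every return so that it never drags the tile back off its stop. Then lay the file flat in its caddy again, leaving the drilled tile and the steel core bit on the table where they are.

Things in the scene. Friction and masses are not known exactly. Their poses are not given: they have to be found in the camera images.
- file_grip (a point): Centre of the grip of the hand file, 34 mm above the file's underside. The file is a flat aluminium plate with dark abrasive underneath, 136 x 32 x 12 mm, with a black upright grip block on top, 76 mm long (from 42 mm behind to 34 mm ahead of the middle), 24 mm wide, from 12 to 52 mm above the underside; 0.26 to 0.42 kg. x points along the file to its nose, which has a yellow band on top; z up.
- file: The same file; origin at the middle of its underside, axes as for file_grip. In a stroke its middle should pass from 30 mm or more before the tile's edge to 30 mm or more beyond it, at about 8 N of pressure.
- jig: Plywood box jig with a blue top plate, 120 (x) x 170 (y) x 80 mm high, fixed to the table; origin at the centre of its underside. A clay tile stands upright in the plate's slot, its 74 mm long, 10 mm thick upper edge along the jig's y. Its stop is a dark steel bar on the +x side (away from the robot), 5 mm higher than the plate. Forward strokes go along the jig's +x, nose first.
- edge (a point): Point on the jig's axis level with the top of the blue plate (80 mm above the table), below the middle of the tile's upper edge when the tile is against its stop. Axes as the jig's. The tile's edge itself stands 12 to 30 mm above this point, differently each time; that height is not measured and must be felt.
- cradle: The cradle fixed inside the jig that carries the upright tile; origin and axes as the jig's. It yields downwards under the tile by 1 mm per 10 N (3 mm at most); the tile chips if the file presses on it with more than 16 N.
- tile (a joint): How far (m) the tile has been dragged back (towards the jig's -x) from the stop, 0 = against the stop, at most 0.014. Only about 0.6 N of friction holds it back there: a file dragged backwards on it takes it along, a forward stroke presses it to the stop. 5 mm or more means it has been pulled out of place.
- caddy: Shallow wooden caddy for the file, 164 (x) x 60 (y) x 14 mm high, walls 6 mm, fixed to the table; origin at the centre of its underside; the file starts in it, along its x.
- caddy_in (a point): Centre of the caddy's inner floor (152 x 48 mm, 6 mm above the table, walls rising 8 mm above it), on which the file lies.
- drilled_tile: Loose tan tile with a square hole, 64 x 45 x 10 mm, lying on the table; a bystander. Origin under its centre.
- core_bit: Loose steel core bit standing on end, 24 mm across, 58 mm high; a bystander. Origin under its centre.
Mind the look-alikes: they are no part of the job. What is shaped like the file but purple or turquoise is not meant.

How it is judged:
On the way, in this order (a step that is already met when the one before it is completed fails the run):
1. first stroke: the file, square across the tile, begins with its front part pressing on the tile's edge (over 3 N) (x of edge in the frame of file above 0.025 m and contact force between file and cradle above 3 N and angle between the x axis of file and the x axis of jig, either way round below 0.35 rad), for 0.05 s.
2. first stroke: the file, square across the tile, is pushed on, still pressing, as its middle crosses the edge (over 3 N) (x of edge in the frame of file between -0.012 and 0.012 m and contact force between file and cradle above 3 N and angle between the x axis of file and the x axis of jig, either way round below 0.35 rad), for 0.05 s.
3. first stroke: the file, square across the tile, ends with its rear part pressing on the edge (over 3 N) (x of edge in the frame of file below -0.025 m and contact force between file and cradle above 3 N and angle between the x axis of file and the x axis of jig, either way round below 0.35 rad), for 0.05 s.
4. second stroke: the file, square across the tile, begins with its front part pressing on the tile's edge (over 3 N) (all of step 1), for 0.05 s.
5. second stroke: the file, square across the tile, is pushed on, still pressing, as its middle crosses the edge (over 3 N) (all of step 2), for 0.05 s.
6. second stroke: the file, square across the tile, ends with its rear part pressing on the edge (over 3 N) (all of step 3), for 0.05 s.
7. third stroke: the file, square across the tile, begins with its front part pressing on the tile's edge (over 3 N) (all of step 4), for 0.05 s.
8. third stroke: the file, square across the tile, is pushed on, still pressing, as its middle crosses the edge (over 3 N) (all of step 5), for 0.05 s.
9. third stroke: the file, square across the tile, ends with its rear part pressing on the edge (over 3 N) (all of step 6), for 0.05 s.
10. after the last stroke the file is lifted clear of the tile (contact force between file and cradle below 0.1 N), for 0.2 s.
At the end, for the whole second after the job is handed in: The file lies flat and at rest on the floor of its caddy (middle within 20 mm of the caddy's, within 5 mm of the floor, tilt under 0.08 rad), let go, and the tile stands within 5 mm of its stop (horizontal distance between file and caddy_in below 0.02 m and z of file in the frame of caddy_in below 0.005 m and angle between file's own z axis and vertical below 0.08 rad and linear speed of file below 0.02 m/s and value of joint tile below 0.005 m); the robot touches nothing.
It fails at once if the file presses on the tile with more than 16 N (it chips) (contact force between file and cradle above 16 N).
It fails at once if the tile is dragged back 5 mm or more from its stop (value of joint tile above 0.005 m).
It fails at once if the drilled tile or the core bit is moved more than 20 mm (distance of any of drilled_tile, core_bit from where it was at the start of the episode above 0.02 m).
It also fails if it takes over 67 s, if anything falls off the work surface, if the arm or the gripper's body presses on something with over 40 N, if the wrist force passes 120 N, or if a joint passes its speed limit or range.

### The arm

A 7-joint arm with a two-finger parallel gripper is mounted at the origin on the work surface. World frame = base frame: x ahead of the robot, y to its left, z up, the work surface at z = 0. Lengths are in m, angles in rad, forces in N, time in s.
With the tool pointing down it reaches from about 0.35 to 0.9 m from the base axis. Payload 8.1 kg.
Tool frame: the origin (TCP) lies at the very end of the fingers, on their centre line; the grasp point (between the pads) lies 19 mm behind it; z points along the fingers, y is the direction in which the jaws open and shut (so a half turn about z gives the same grasp; the last joint's range is limited). The gripper opens to 92 mm and grips with 3 to 60 N. Pads are 19 mm wide; open, the fingers measure 130 mm over their backs; the gripper's body (75 mm by 190 mm) begins 47 mm behind the grasp point.
Start: joints at [1.243, 0.434, 0.025, 1.573, -0.012, 1.134, -0.075], TCP at [0.139, -0.609, 0.227] pointing down, gripper open.
Joint ranges: [-2.62, 2.62], [-0.44, 2.09], [-1.27, 1.32], [0.08, 2.57], [-1.32, 4.46], [0.12, 2], [-2.74, 2.74]. Speed limits (rad/s): [2.22, 2.22, 3.01, 3.01, 3.14, 3.14, 3.14].

### API

Orientations are given as a rotation vector (axis times angle).
In Python, from cell import observe, get_image, sign_off gives the robot as it stands.
- The arm moves only by the tool arm_command, never from a script. Its argument "deltas" is a list of rows, each an object with "xyz": the shift along the tool's x, y, z in cm, a list of three; "turn": the turn about the tool's z in degrees; "jaw": the closure in counts, from 0 (fully open) to 255 (shut). A call has 1 to 5 rows; each row is the pose to reach, as a shift and turn from the pose measured when the call began, along the tool's axes at that moment; what a row does not reach only later rows make up. A row lasts 1/12 s, in which the tool goes at most 41.7 mm and 7.16 degrees, less where a joint would pass 70% of its speed; a pose out of reach is approached as far as the arm can. A call with a gripper value outside its range is refused whole. The fingers move at their own pace and stop on an object; "force" is the grip in N (left out, the last holds). Time passes only in rows, so rows that repeat a pose let the fingers close. It gives the time, the measured TCP pose, the force and the opening at its end, in the units of the state.
- observe(): the state, without advancing time (a new reading comes with each control period).
- get_image(name): name is "scene" or "side" or "wrist"; returns a dict with "frame" (480x640x3 uint8, red, green, blue), "depth" (480x640 float32, m along the optical axis (not along the pixel's ray), 0 where there is no reading), "camera_matrix" (3x3 intrinsics, pixels), "distortion" ([k1, k2, p1, p2, k3] as OpenCV has them; the pictures are not rectified), "cam_to_world" (4x4, takes a point from camera to world coordinates). Camera axes: x right, y up, looking along -z (the intrinsics and any distortion apply to the point x, -y, -z); pixel columns grow to the right and rows downward; lengths in m; the calibration is good to about 2 mm. A picture is of the moment at which its call begins.
- sign_off(): hands the job in, once; it reports no verdict.
The state is a dict: "clock": time; "joints": joint angles; "dq": joint speeds; "joint_efforts": joint torques, N m; "position": TCP position; "ee_rot": TCP orientation; "force": force on the tool from outside, world axes, zero at the start; "ft_torque": the same for the moment, N m; "width": opening from 0.0 (shut) to 1.0 (fully open).
Only numpy, scipy, OpenCV 4.12 (cv2) and the standard library are available. Lean on these libraries where they do the work, as an engineer would, in place of code of your own. Each camera call takes 0.05 s, during which the arm holds its last target.

## Working session

There is one attempt and no reset: what is moved stays moved. The work goes in short steps, Python scripts to look and compute and a tool call to move; the robot and the scene stay as the last step left them, time stands still between calls to the robot, and variables do not carry over. Pictures are saved under pics/ and viewed, and the job is handed in when it is done.

Besides the shell and the picture viewer there is one more tool, called after "Call:" as name(argument=value, ...) on one line, values as JSON. arm_command: Moves the arm, as the interface text tells. Its arguments: {"type":"object","properties":{"deltas":{"type":"array","items":{"type":"object","properties":{"xyz":{"type":"array","items":{"type":"number"}},"turn":{"type":"number"},"jaw":{"type":"number"}}}},"force":{"type":"number"}},"required":["deltas"]}

```bash
mkdir -p pics; ls
cat > h.py <<'E'
import numpy as np, cv2
from cell import observe, get_image
def snap(n,f):
    g=get_image(n); np.savez('pics/'+f+'.npz',**{k:np.array(v) for k,v in g.items()})
    cv2.imwrite('pics/'+f+'.png',g['frame'][:,:,::-1]); return g
def load(f): return dict(np.load('pics/'+f+'.npz'))
def pts(g,uv,z=None):
    uv=np.array(uv,float).reshape(-1,1,2)
    n=cv2.undistortPoints(uv,g['camera_matrix'],g['distortion']).reshape(-1,2)
    T=g['cam_to_world']; out=[]
    for (u,v),(a,b) in zip(uv.reshape(-1,2),n):
        r=np.array([a,-b,-1.])
        if z is None: d=g['depth'][int(round(v)),int(round(u))]
        else: d=(z-T[2,3])/(T[:3,:3]@r)[2]
        out.append(T[:3,:3]@(r*d)+T[:3,3])
    return np.array(out)
def cloud(g):
    H,W=g['depth'].shape
    vv,uu=np.mgrid[:H,:W]
    n=cv2.undistortPoints(np.stack([uu,vv],-1).reshape(-1,1,2).astype(float),g['camera_matrix'],g['distortion']).reshape(H,W,2)
    r=np.stack([n[...,0],-n[...,1],-np.ones((H,W))],-1)*g['depth'][...,None]
    T=g['cam_to_world']; return r@T[:3,:3].T+T[:3,3]
E
python3 -c "
from h import *
for n in ['scene','side','wrist']: g=snap(n,n+'0'); print(n,g['cam_to_world'].round(3).tolist())
print(observe())"
```

```text
pics
scene [[0.752, -0.526, 0.398, 0.91], [0.66, 0.601, -0.451, -0.549], [-0.001, 0.602, 0.799, 0.826], [0.0, 0.0, 0.0, 1.0]]
side [[-0.997, 0.028, -0.069, 0.442], [-0.071, -0.636, 0.769, 0.732], [-0.023, 0.772, 0.636, 0.772], [0.0, 0.0, 0.0, 1.0]]
wrist [[0.223, 0.942, 0.251, 0.207], [-0.975, 0.216, 0.056, -0.594], [-0.002, -0.257, 0.966, 0.383], [0.0, 0.0, 0.0, 1.0]]
{'clock': 0.15, 'joints': array([ 1.24340107,  0.43506062,  0.02501196,  1.57386144, -0.01159922,
        1.13398799, -0.07509154]), 'dq': array([ 0.00073632, -0.00075772, -0.00122579, -0.00239073,  0.0006323 ,
        0.00200408, -0.00026946]), 'joint_efforts': array([ 1.84504723e-03, -6.68264723e+01,  9.85753164e-01, -3.14693213e+01,
       -6.05414738e-02,  3.94266390e-02,  1.14155150e-04]), 'position': array([ 0.1391677 , -0.60892857,  0.22613743]), 'ee_rot': array([-3.12064853e+00, -3.52089669e-01,  3.99108188e-04]), 'force': array([ 0.20587917, -0.02221051, -0.33210326]), 'ft_torque': array([ 0.00054674, -0.00267438,  0.00235031]), 'width': 0.9986500737485572}
```

View pics/scene0.png

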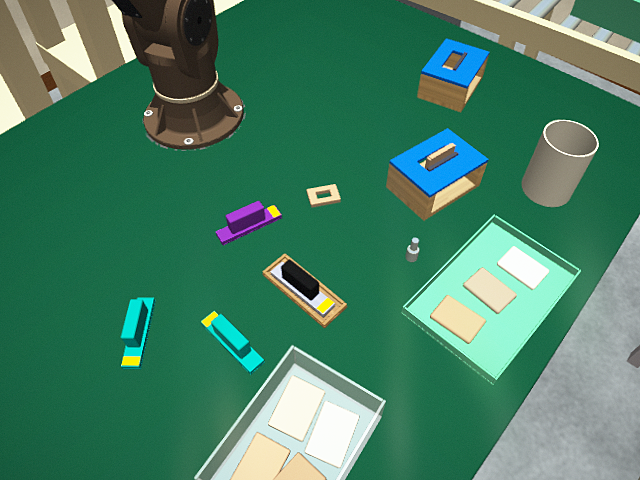

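View pics/side0.png

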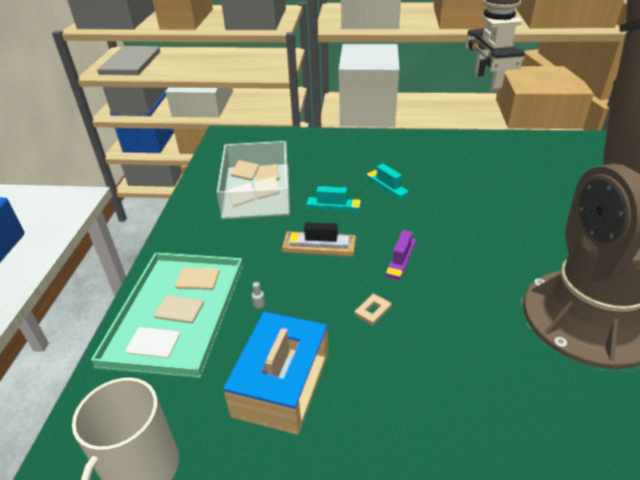

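View pics/wrist0.png

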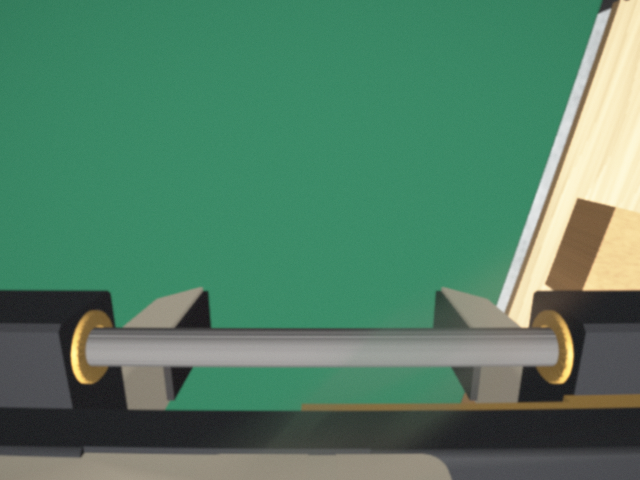

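The candidates for the file in the scene view are black grip in wooden caddy (300,280), purple (248,222), and turquoise (140,330) and (232,342). By the description it is the black one. For the jig there are two blue tops, (438,170) and (453,72). I'll crop all of these close.

```bash
python3 -c "
from h import *
g=load('scene0');f=g['frame'][:,:,::-1]
a=cv2.resize(f[240:340,250:360],(400,364),interpolation=2);b=cv2.resize(f[30:220,370:510],(400,543),interpolation=2)
s=load('side0')['frame'][300:440,210:350,::-1]
o=np.zeros((600,800,3),np.uint8);o[:364,:400]=a;o[:543,400:]=b;o[364:600,:236]=cv2.resize(s,(236,236));cv2.imwrite('pics/crop1.png',o)
P=cloud(g)
for n in [(300,280),(438,170),(453,72)]: print(n,pts(g,[n]).round(3))
S=load('side0');print(pts(S,[(285,340),(320,232),(255,345),(240,355),(300,370)]).round(3))
"
```

```text
(300, 280) [[ 0.558 -0.209  0.057]]
(438, 170) [[0.6   0.161 0.079]]
(453, 72) [[0.44  0.474 0.077]]
[[ 0.575  0.166  0.089]
 [ 0.547 -0.186  0.047]
 [ 0.627  0.171  0.079]
 [ 0.672  0.131 -0.002]
 [ 0.544  0.218  0.079]]
```

View pics/crop1.png

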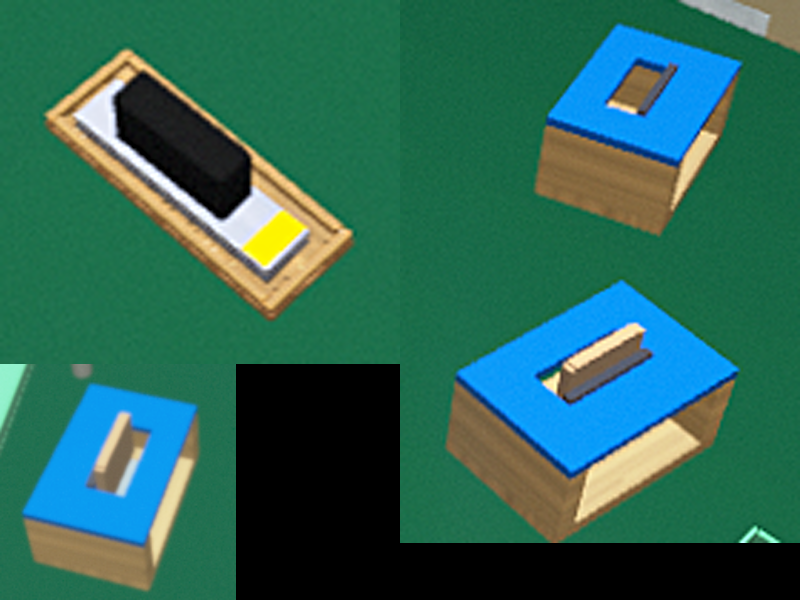

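The crop confirms the black-gripped file with its yellow nose in the wooden caddy. The right jig is the lower one at scene (438,170), with the tile upright; the one at (453,72) is empty. Next I measure poses.

```bash
cat > m.py <<'E'
from h import *
def rect(name,X):
    X=X.astype(np.float32)
    for _ in range(2):
        c=np.median(X,0);
    (c,s,a)=cv2.minAreaRect(X[:,:2]); print(name,np.round(c,4),'size',np.round(s,4),'ang',round(a,2),'zmed',np.median(X[:,2]).round(4),len(X))
for n in ['scene0','side0']:
    g=load(n);P=cloud(g);hsv=cv2.cvtColor(g['frame'],cv2.COLOR_RGB2HSV);h,s,v=[hsv[...,i].astype(int) for i in range(3)]
    def box(x0,x1,y0,y1,z0,z1): return (P[...,0]>x0)&(P[...,0]<x1)&(P[...,1]>y0)&(P[...,1]<y1)&(P[...,2]>z0)&(P[...,2]<z1)
    jb=box(.45,.75,.02,.32,.0,.15); fb=box(.4,.72,-.32,-.08,-.01,.1)
    blue=(h>95)&(h<118)&(s>150)
    print(n);rect('blue',P[jb&blue&box(0,1,-1,1,.07,.09)])
    rect('tile',P[jb&~blue&box(0,1,-1,1,.088,.15)])
    rect('tiletop',P[jb&~blue&box(0,1,-1,1,.088,.15)&(P[...,2]>np.percentile(P[jb&~blue&box(0,1,-1,1,.088,.15)][:,2],80)-.003)])
    blk=fb&(v<60)&(s<200)
    rect('griptop',P[blk&box(0,1,-1,1,.052,.066)]); 
    rect('yellow',P[fb&(h>22)&(h<34)&(s>150)&(v>150)&box(0,1,-1,1,.01,.03)])
    notgreen=~((h>60)&(h<95))
    rect('caddy',P[fb&notgreen&box(0,1,-1,1,.009,.07)])
    for nm,b in [('drill',box(.35,.55,-.1,.1,.005,.02)),('bit',box(.6,.8,-.1,.12,.02,.07))]: rect(nm,P[b&notgreen]) if (b&notgreen).sum()>5 else print(nm,'none')
E
python3 m.py
```

```text
scene0Traceback (most recent call last):
  File "m.py", line 12, in <module>
    print(n);rect('blue',P[jb&blue&box(0,1,-1,1,.07,.09)])
             ~~~~^^^^^^^^^^^^^^^^^^^^^^^^^^^^^^^^^^^^^^^^^
  File "m.py", line 6, in rect
    (c,s,a)=cv2.minAreaRect(X[:,:2]); print(name,np.round(c,4),'size',np.round(s,4),'ang',round(a,2),'zmed',np.median(X[:,2]).round(4),len(X))
            ~~~~~~~~~~~~~~~^^^^^^^^^
cv2.error: OpenCV(4.12.0) /io/opencv/modules/imgproc/src/convhull.cpp:143: error: (-215:Assertion failed) total >= 0 && (depth == CV_32F || depth == CV_32S) in function 'convexHull'
```

```bash
sed -i 's/cv2.minAreaRect(X\[:,:2\])/cv2.minAreaRect(np.ascontiguousarray(X[:,:2]))/' m.py; python3 m.py
```

```text
scene0
blue [0.5844 0.1882] size [0.1739 0.1234] ang 77.97 zmed 0.0786 2967
tile [0.6476 0.2448] size [0.2352 0.0519] ang 42.47 zmed 0.1034 436
tiletop [0.7406 0.311 ] size [0.0059 0.0242] ang 51.74 zmed 0.1377 96
griptop [ 0.5486 -0.2011] size [0.0241 0.0741] ang 88.03 zmed 0.0567 469
yellow [ 0.609  -0.2002] size [0.0295 0.0165] ang 89.36 zmed 0.0175 122
caddy [ 0.5597 -0.2408] size [0.1474 0.1835] ang 87.02 zmed 0.0169 1916
drill [ 0.4041 -0.0331] size [0.1525 0.0539] ang 61.46 zmed 0.0092 470
bit [0.6374 0.046 ] size [0.0313 0.128 ] ang 21.61 zmed 0.0422 402
side0
blue [0.5856 0.1899] size [0.173  0.1215] ang 77.92 zmed 0.0793 4936
tile [0.6471 0.248 ] size [0.235  0.0515] ang 42.47 zmed 0.1037 423
tiletop [0.649  0.2477] size [0.2328 0.0478] ang 42.29 zmed 0.105 254
griptop [ 0.5472 -0.195 ] size [0.0223 0.0733] ang 89.26 zmed 0.0574 217
yellow [ 0.6093 -0.2019] size [0.0117 0.027 ] ang 5.23 zmed 0.0191 42
caddy [ 0.6031 -0.2226] size [0.1255 0.2852] ang 60.01 zmed 0.0208 1743
drill [ 0.4057 -0.0308] size [0.1562 0.0521] ang 61.11 zmed 0.0088 562
bit [0.657  0.0058] size [0.02   0.0134] ang 61.39 zmed 0.0388 83
```

```bash
cat >> h.py <<'E'
from scipy.spatial.transform import Rotation as R
import sys
def plan(t,yaw=None):
    o=observe();r=R.from_rotvec(o['ee_rot']);M=r.as_matrix()
    cur=np.degrees(np.arctan2(M[1,0],M[0,0]))
    d=M.T@(np.array(t)-o['position'])*100
    print('clk',round(o['clock'],2),'pos',o['position'].round(4),'yaw',cur.round(2),'tilt',np.degrees(np.arccos(-M[2,2])).round(2),'w',round(o['width'],3),'F',o['force'].round(2))
    print('delta cm',d.round(2),'turn',None if yaw is None else round(cur-yaw,1))
E
python3 -c "
from h import *
plan([0.49,-0.2,0.25],-1)
exec(open('m.py').read().split('for n in')[0])
for n in ['scene0','side0']:
    g=load(n);P=cloud(g);hsv=cv2.cvtColor(g['frame'],cv2.COLOR_RGB2HSV);h,s,v=[hsv[...,i].astype(int) for i in range(3)]
    x,y,z=P[...,0],P[...,1],P[...,2]
    c=np.array([.585,.189]);a=np.radians(-12);ex=np.array([np.cos(a),np.sin(a)]);ey=np.array([-ex[1],ex[0]])
    q=P[...,:2]-c;jx=q@ex;jy=q@ey
    m=(abs(jx)<.06)&(abs(jy)<.085)&(z>.088)&(z<.14)
    print(n,'tile jx',np.percentile(jx[m],[1,50,99]).round(4),'jy',np.percentile(jy[m],[1,50,99]).round(4),'z',np.percentile(z[m],[5,50,90,95,99,100]).round(4),m.sum())
    w=(h>8)&(h<25)&(s>60)&(v>80)&(abs(x-.555)<.11)&(abs(y+.2)<.06)&(z>.008)&(z<.018)
    rect('caddy rim',P[w])
"
```

```text
clk 0.15 pos [ 0.1392 -0.6089  0.2261] yaw 12.87 tilt 0.07 w 0.999 F [ 0.21 -0.02 -0.33]
delta cm [ 43.31 -32.05  -2.35] turn 13.9
scene0 tile jx [-0.0055  0.0034  0.0067] jy [-0.0386 -0.0052  0.0343] z [0.0898 0.1013 0.1049 0.1053 0.1067 0.1078] 256
caddy rim [ 0.5529 -0.1974] size [0.0616 0.1634] ang 86.57 zmed 0.0124 657
side0 tile jx [-0.0056 -0.0024  0.0055] jy [-0.035   0.007   0.0391] z [0.0902 0.1032 0.1057 0.1061 0.1069 0.1073] 373
caddy rim [ 0.5521 -0.1922] size [0.0636 0.1622] ang 86.78 zmed 0.0129 361
```

Call:
arm_command(deltas=[{"xyz": [3.3, -2.4, -2.3], "turn": 3, "jaw": 0}, {"xyz": [6.6, -4.9, -2.4], "turn": 6}, {"xyz": [10, -7.4, -2.4], "turn": 9}, {"xyz": [13.3, -9.8, -2.4], "turn": 12}, {"xyz": [16.6, -12.3, -2.4], "turn": 16}])

```text
schema error: expected keys xyz, turn, jaw
```

```bash
python3 -c "
from h import *
plan([0.49,-0.2,0.25],-3.4)"
```

```text
clk 0.15 pos [ 0.1392 -0.6089  0.2261] yaw 12.87 tilt 0.07 w 0.999 F [ 0.21 -0.02 -0.33]
delta cm [ 43.31 -32.05  -2.35] turn 16.3
```

All keys are needed in every row.

Call:
arm_command(deltas=[{"xyz": [3.3, -2.4, -2.3], "turn": 3, "jaw": 0}, {"xyz": [6.6, -4.9, -2.4], "turn": 6, "jaw": 0}, {"xyz": [10, -7.4, -2.4], "turn": 9, "jaw": 0}, {"xyz": [13.3, -9.8, -2.4], "turn": 12, "jaw": 0}, {"xyz": [16.6, -12.3, -2.4], "turn": 16, "jaw": 0}])

```text
clock: 0.57
position: [0.2721, -0.4532, 0.2502]
ee_rot: [-3.139, 0.09, 0.0]
force: [0.7, -1.2, 0.4]
width: 1.002
```

```bash
python3 -c "
from h import *
plan([0.49,-0.2,0.25],-3.4)"
```

```text
clk 0.57 pos [ 0.2721 -0.4532  0.2502] yaw -3.28 tilt 0.06 w 1.002 F [ 0.69 -1.19  0.43]
delta cm [ 20.3  -26.52   0.05] turn 0.1
```

Call:
arm_command(deltas=[{"xyz": [2.4, -3.2, 0], "turn": 0, "jaw": 0}, {"xyz": [4.9, -6.4, 0], "turn": 0, "jaw": 0}, {"xyz": [7.3, -9.6, 0], "turn": 0, "jaw": 0}, {"xyz": [9.8, -12.8, 0], "turn": 0, "jaw": 0}, {"xyz": [12.2, -16, 0], "turn": 0, "jaw": 0}])

```text
clock: 0.98
position: [0.404, -0.2987, 0.2504]
ee_rot: [-3.139, 0.09, 0.0]
force: [0.8, -0.3, 0.2]
width: 0.996
```

Call:
arm_command(deltas=[{"xyz": [2.4, -3.2, 0], "turn": 0, "jaw": 0}, {"xyz": [4.9, -6.4, 0], "turn": 0, "jaw": 0}, {"xyz": [7.3, -9.6, 0], "turn": 0, "jaw": 0}, {"xyz": [8.3, -11, 0], "turn": 0, "jaw": 0}, {"xyz": [8.3, -11, 0], "turn": 0, "jaw": 0}])

```text
clock: 1.4
position: [0.4959, -0.1884, 0.2503]
ee_rot: [-3.137, 0.078, -0.001]
force: [-0.6, 0.0, -0.3]
width: 0.999
```

```bash
python3 -c "
from h import *
snap('wrist','wrist1')
plan([0.49,-0.2,0.25],-3.4)"
```

```text
clk 1.45 pos [ 0.4942 -0.1912  0.2501] yaw -3.01 tilt 0.11 w 1.001 F [-0.65 -1.14  0.48]
delta cm [-0.37  0.9   0.01] turn 0.4
```

View pics/wrist1.png

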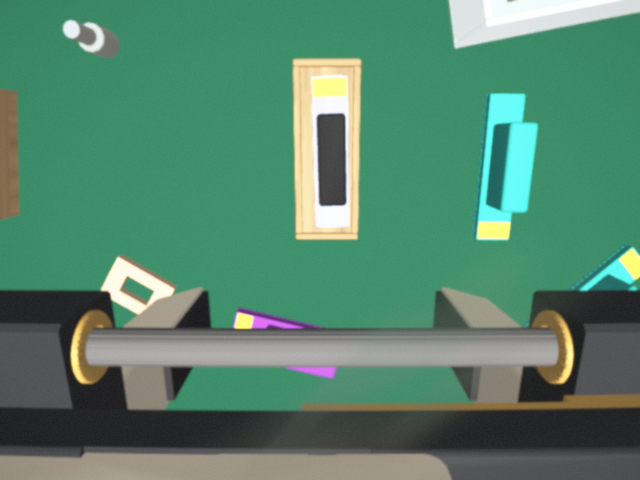

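The wrist view shows the caddy at (327,150) with the file in it: grip top centre (331,160), yellow nose (329,85) pointing away from the robot. Bystanders are clear of the grasp (core bit (95,38), drilled tile (138,287)).

```bash
python3 -c "
from h import *
exec(open('m.py').read().split('for n in')[0])
g=load('wrist1');P=cloud(g);hsv=cv2.cvtColor(g['frame'],cv2.COLOR_RGB2HSV);h,s,v=[hsv[...,i].astype(int) for i in range(3)]
print(pts(g,[(331,160),(329,86),(318,200),(200,100)]).round(4))
V,U=np.mgrid[:480,:640];roi=(U>285)&(U<368)&(V>50)&(V<245)
z=P[...,2]
rect('grip',P[roi&(z>.05)]);rect('yellow',P[roi&(h>22)&(h<34)&(s>150)&(v>150)])
rect('plate',P[roi&(s<60)&(v>150)&(z<.03)])
rect('caddy',P[roi&~((h>60)&(h<95)&(s>80))])
plan([0.49,-0.2,0.25],-3.4)
"
```

```text
[[ 0.5471 -0.1979  0.0574]
 [ 0.6091 -0.1995  0.0191]
 [ 0.514  -0.1854  0.0538]
 [ 0.6055 -0.0791 -0.0011]]
grip [ 0.5468 -0.1981] size [0.024  0.0752] ang 88.68 zmed 0.0571 2710
yellow [0. 0.] size [0. 0.] ang 0.0 zmed nan 0
plate [ 0.5434 -0.1984] size [0.1561 0.0411] ang 1.93 zmed 0.0171 2378
caddy [ 0.5504 -0.1948] size [0.0642 0.1712] ang 87.39 zmed 0.0135 12222
clk 1.45 pos [ 0.4942 -0.1912  0.2501] yaw -3.01 tilt 0.11 w 1.001 F [-0.65 -1.14  0.48]
delta cm [-0.37  0.9   0.01] turn 0.4
  return _methods._mean(a, axis=axis, dtype=dtype,
  ret = um.true_divide(
  ret = ret.dtype.type(ret / rcount)
```

```bash
python3 -c "
from h import *
plan([0.550,-0.198,0.10],-1.3)
"
```

```text
clk 1.45 pos [ 0.4942 -0.1912  0.2501] yaw -3.01 tilt 0.11 w 1.001 F [-0.65 -1.14  0.48]
delta cm [ 5.62  0.41 15.01] turn -1.7
```

Call:
arm_command(deltas=[{"xyz": [1.4, 0.1, 3.5], "turn": -1, "jaw": 0}, {"xyz": [2.8, 0.2, 7], "turn": -1.7, "jaw": 0}, {"xyz": [4.2, 0.3, 10.5], "turn": -1.7, "jaw": 0}, {"xyz": [5.6, 0.4, 14], "turn": -1.7, "jaw": 0}, {"xyz": [5.6, 0.4, 15], "turn": -1.7, "jaw": 0}])

```text
clock: 1.87
position: [0.5481, -0.1989, 0.095]
ee_rot: [-3.138, 0.038, 0.01]
force: [-1.0, 0.1, 0.0]
width: 0.998
```

```bash
python3 -c "
from h import *
plan([0.550,-0.198,0.023],-1.3)
"
```

```text
clk 1.87 pos [ 0.5481 -0.1989  0.095 ] yaw -1.39 tilt 0.4 w 0.998 F [-1.03  0.05  0.04]
delta cm [ 0.24 -0.08  7.2 ] turn -0.1
```

Call:
arm_command(deltas=[{"xyz": [0.2, -0.1, 2.5], "turn": 0, "jaw": 0}, {"xyz": [0.2, -0.1, 4.5], "turn": 0, "jaw": 0}, {"xyz": [0.2, -0.1, 5], "turn": 0, "jaw": 0}, {"xyz": [0.2, -0.1, 5], "turn": 0, "jaw": 0}, {"xyz": [0.2, -0.1, 5], "turn": 0, "jaw": 0}])

```text
clock: 2.28
position: [0.5498, -0.1987, 0.0462]
ee_rot: [-3.139, 0.04, 0.009]
force: [-0.3, -0.0, 0.5]
width: 1.002
```

```bash
python3 -c "
from h import *
plan([0.550,-0.198,0.023],-1.3)
"
```

```text
clk 2.28 pos [ 0.5498 -0.1987  0.0462] yaw -1.44 tilt 0.34 w 1.002 F [-0.3  -0.02  0.49]
delta cm [ 0.03 -0.07  2.32] turn -0.1
```

Call:
arm_command(deltas=[{"xyz": [0, -0.1, 1.5], "turn": 0, "jaw": 0}, {"xyz": [0, -0.1, 2.3], "turn": 0, "jaw": 0}, {"xyz": [0, -0.1, 2.3], "turn": 0, "jaw": 0}, {"xyz": [0, -0.1, 2.3], "turn": 0, "jaw": 0}])

```text
clock: 2.62
position: [0.5498, -0.1978, 0.024]
ee_rot: [-3.139, 0.04, 0.008]
force: [0.4, 0.6, 0.5]
width: 0.999
```

Call:
arm_command(deltas=[{"xyz": [0, 0, 0], "turn": 0, "jaw": 255}, {"xyz": [0, 0, 0], "turn": 0, "jaw": 255}, {"xyz": [0, 0, 0], "turn": 0, "jaw": 255}, {"xyz": [0, 0, 0], "turn": 0, "jaw": 255}, {"xyz": [0, 0, 0], "turn": 0, "jaw": 255}], force=10)

```text
clock: 3.03
position: [0.5499, -0.1979, 0.0242]
ee_rot: [-3.139, 0.04, 0.008]
force: [0.4, 0.4, 0.8]
width: 0.687
```

Call:
arm_command(deltas=[{"xyz": [0, 0, 0], "turn": 0, "jaw": 255}, {"xyz": [0, 0, 0], "turn": 0, "jaw": 255}, {"xyz": [0, 0, 0], "turn": 0, "jaw": 255}, {"xyz": [0, 0, 0], "turn": 0, "jaw": 255}, {"xyz": [0, 0, 0], "turn": 0, "jaw": 255}], force=60)

```text
clock: 3.45
position: [0.5498, -0.1978, 0.0242]
ee_rot: [-3.139, 0.04, 0.008]
force: [-0.5, -0.3, -0.5]
width: 0.324
```

```bash
python3 -c "
from h import *
plan([0.550,-0.198,0.10],-1.3)
print(observe()['ft_torque'])
"
```

```text
clk 3.45 pos [ 0.5498 -0.1978  0.0242] yaw -1.44 tilt 0.31 w 0.324 F [-0.46 -0.27 -0.48]
delta cm [-0.02  0.   -7.58] turn -0.1
[ 0.05597595  0.01939905 -0.07101128]
```

Call:
arm_command(deltas=[{"xyz": [0, 0, 0], "turn": 0, "jaw": 255}, {"xyz": [0, 0, 0], "turn": 0, "jaw": 255}, {"xyz": [0, 0, 0], "turn": 0, "jaw": 255}, {"xyz": [0, 0, 0], "turn": 0, "jaw": 255}, {"xyz": [0, 0, 0], "turn": 0, "jaw": 255}], force=60)

```text
clock: 3.87
position: [0.5499, -0.198, 0.0242]
ee_rot: [-3.139, 0.04, 0.008]
force: [0.1, -0.4, -0.5]
width: 0.26
```

Call:
arm_command(deltas=[{"xyz": [0, 0, -0.5], "turn": 0, "jaw": 255}, {"xyz": [0, 0, -1.5], "turn": 0, "jaw": 255}, {"xyz": [0, 0, -4], "turn": 0, "jaw": 255}, {"xyz": [0, 0, -7], "turn": 0, "jaw": 255}, {"xyz": [0, 0, -10], "turn": 0, "jaw": 255}])

```text
clock: 4.28
position: [0.5496, -0.1978, 0.1254]
ee_rot: [-3.139, 0.039, 0.01]
force: [1.6, 0.3, -2.8]
width: 0.258
```

```bash
python3 -c "
from h import *
plan([0.550,-0.198,0.2],-1.3)
print(observe()['ft_torque'])
snap('side','side1')
"
```

```text
clk 4.28 pos [ 0.5496 -0.1978  0.1254] yaw -1.44 tilt 0.4 w 0.258 F [ 1.58  0.33 -2.85]
delta cm [-0.01  0.   -7.46] turn -0.1
[-0.01899907 -0.16098406  0.02155359]
```

View pics/side1.png

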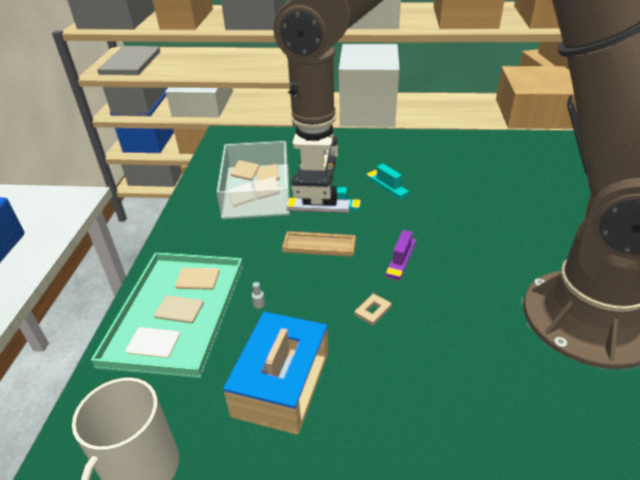

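The side view shows the file level in the jaws at (320,203), caddy empty at (320,243). Moving over the jig.

Call:
arm_command(deltas=[{"xyz": [0, -3, -3], "turn": 2, "jaw": 255}, {"xyz": [0, -7, -5], "turn": 4, "jaw": 255}, {"xyz": [0, -10.5, -5], "turn": 6, "jaw": 255}, {"xyz": [0, -14, -5], "turn": 8, "jaw": 255}, {"xyz": [0, -18, -5], "turn": 10.6, "jaw": 255}])

```text
clock: 4.75
position: [0.5575, -0.0175, 0.1834]
ee_rot: [-3.123, 0.333, -0.006]
force: [1.3, 0.1, -3.6]
width: 0.255
```

```bash
python3 -c "
from h import *
plan([0.540,0.1985,0.16],-12)
"
```

```text
clk 4.75 pos [ 0.5575 -0.0175  0.1834] yaw -12.18 tilt 0.23 w 0.255 F [ 1.31  0.13 -3.61]
delta cm [ -6.28 -20.74   2.33] turn -0.2
```

Call:
arm_command(deltas=[{"xyz": [-1.2, -4, 0], "turn": 0, "jaw": 255}, {"xyz": [-2.4, -8, 0], "turn": 0, "jaw": 255}, {"xyz": [-3.6, -12, 0], "turn": 0, "jaw": 255}, {"xyz": [-4.9, -16, 0], "turn": 0, "jaw": 255}, {"xyz": [-6.1, -19.5, 0], "turn": 0, "jaw": 255}])

```text
clock: 5.17
position: [0.5381, 0.1886, 0.184]
ee_rot: [-3.123, 0.332, -0.007]
force: [1.0, 0.7, -3.2]
width: 0.26
```

```bash
python3 -c "
from h import *
plan([0.540,0.1985,0.16],-12)
"
```

```text
clk 5.17 pos [0.5381 0.1886 0.184 ] yaw -12.14 tilt 0.26 w 0.26 F [ 1.03  0.71 -3.24]
delta cm [-0.04 -1.01  2.4 ] turn -0.1
```

Call:
arm_command(deltas=[{"xyz": [0, -1, 0], "turn": 0, "jaw": 255}, {"xyz": [0, -1, 1], "turn": 0, "jaw": 255}, {"xyz": [0, -1, 2], "turn": 0, "jaw": 255}, {"xyz": [0, -1, 2.4], "turn": 0, "jaw": 255}, {"xyz": [0, -1, 2.4], "turn": 0, "jaw": 255}])

```text
clock: 5.58
position: [0.5395, 0.1961, 0.1584]
ee_rot: [3.122, -0.335, 0.003]
force: [-0.2, 0.0, -3.3]
width: 0.256
```

Call:
arm_command(deltas=[{"xyz": [0, 0, 0], "turn": 0, "jaw": 255}, {"xyz": [0, 0, 0], "turn": 0, "jaw": 255}, {"xyz": [0, 0, 0], "turn": 0, "jaw": 255}])

```text
clock: 5.83
position: [0.5398, 0.1952, 0.1587]
ee_rot: [3.122, -0.338, 0.003]
force: [-0.1, 0.2, -3.5]
width: 0.26
```

```bash
python3 -c "
from h import *
a=snap('wrist','wrist2');b=snap('scene','scene2');snap('side','side2')
o=np.zeros((600,800,3),np.uint8);o[:300,:400]=cv2.resize(a['frame'],(400,300));o[:,400:]=cv2.resize(b['frame'][50:290,350:510],(400,600),interpolation=2)
c=load('side2')['frame'][200:440,190:430];o[300:,:400]=cv2.resize(c,(400,300))
cv2.imwrite('pics/c2.png',o[:,:,::-1])
for i in range(1): plan([0.540,0.1985,0.16],-12)
print(observe()['ft_torque'])
"
```

```text
clk 5.98 pos [0.5397 0.196  0.1588] yaw -12.29 tilt 0.14 w 0.257 F [-0.56 -0.79 -3.18]
delta cm [-0.03 -0.25 -0.12] turn -0.3
[ 0.06410127 -0.02600943 -0.01529606]
```

View pics/c2.png

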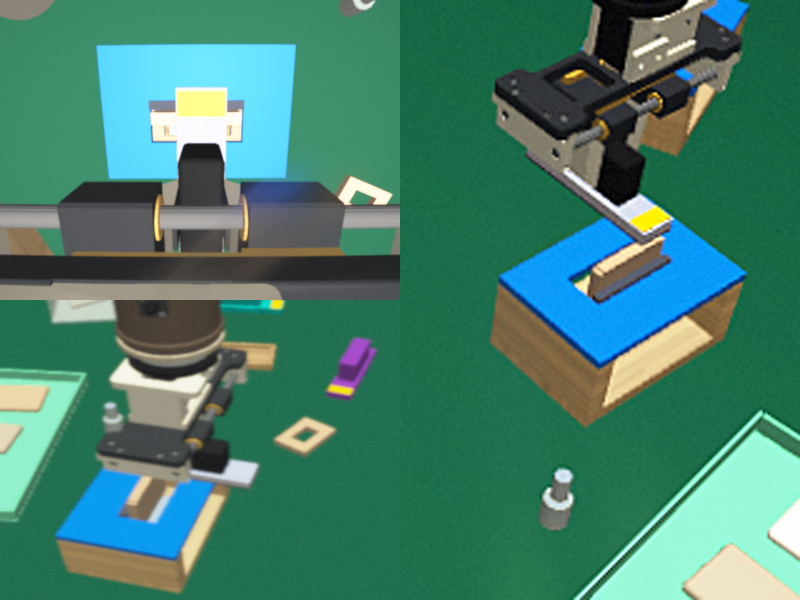

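The file is square over the tile with its nose above the edge (wrist view, tile (150–243, 125) in the composite). Descending in small steps to feel the edge.

Call:
arm_command(deltas=[{"xyz": [0, -0.2, 1], "turn": 0, "jaw": 255}, {"xyz": [0, -0.2, 2], "turn": 0, "jaw": 255}, {"xyz": [0, -0.2, 2.7], "turn": 0, "jaw": 255}, {"xyz": [0, -0.2, 2.7], "turn": 0, "jaw": 255}, {"xyz": [0, -0.2, 2.7], "turn": 0, "jaw": 255}])

```text
clock: 6.4
position: [0.5396, 0.1976, 0.1307]
ee_rot: [3.121, -0.336, 0.001]
force: [0.2, 0.4, -2.7]
width: 0.261
```

```bash
python3 -c "
from h import *
plan([0.540,0.1985,0.126],-12)
print(observe()['ft_torque'])
"
```

```text
clk 6.4 pos [0.5396 0.1976 0.1307] yaw -12.28 tilt 0.13 w 0.261 F [ 0.15  0.44 -2.69]
delta cm [ 0.02 -0.09  0.47] turn -0.3
[ 0.07709852 -0.00917229 -0.01020013]
```

Call:
arm_command(deltas=[{"xyz": [0, 0, 0.15], "turn": 0, "jaw": 255}, {"xyz": [0, 0, 0.3], "turn": 0, "jaw": 255}, {"xyz": [0, 0, 0.3], "turn": 0, "jaw": 255}, {"xyz": [0, 0, 0.3], "turn": 0, "jaw": 255}])

```text
clock: 6.73
position: [0.5397, 0.1977, 0.1279]
ee_rot: [3.122, -0.336, 0.001]
force: [0.3, 0.2, -3.7]
width: 0.258
```

Call:
arm_command(deltas=[{"xyz": [0, 0, 0.06], "turn": 0, "jaw": 255}, {"xyz": [0, 0, 0.1], "turn": 0, "jaw": 255}, {"xyz": [0, 0, 0.1], "turn": 0, "jaw": 255}, {"xyz": [0, 0, 0.1], "turn": 0, "jaw": 255}])

```text
clock: 7.07
position: [0.5397, 0.1977, 0.1269]
ee_rot: [3.122, -0.336, 0.001]
force: [-0.2, -0.1, -2.8]
width: 0.257
```

Call:
arm_command(deltas=[{"xyz": [0, 0, 0.05], "turn": 0, "jaw": 255}, {"xyz": [0, 0, 0.08], "turn": 0, "jaw": 255}, {"xyz": [0, 0, 0.08], "turn": 0, "jaw": 255}, {"xyz": [0, 0, 0.08], "turn": 0, "jaw": 255}])

```text
clock: 7.4
position: [0.5397, 0.1977, 0.1261]
ee_rot: [3.122, -0.336, 0.001]
force: [0.6, -0.1, -4.0]
width: 0.257
```

Call:
arm_command(deltas=[{"xyz": [0, 0, 0.05], "turn": 0, "jaw": 255}, {"xyz": [0, 0, 0.05], "turn": 0, "jaw": 255}, {"xyz": [0, 0, 0.05], "turn": 0, "jaw": 255}])

```text
clock: 7.65
position: [0.5396, 0.1976, 0.1256]
ee_rot: [3.121, -0.336, 0.001]
force: [-0.9, 0.4, -4.1]
width: 0.255
```

```bash
python3 -c "
from h import *
plan([0.540,0.1985,0.126],-12)
print(observe()['ft_torque'])
"
```

```text
clk 7.65 pos [0.5396 0.1976 0.1256] yaw -12.28 tilt 0.12 w 0.255 F [-0.85  0.41 -4.11]
delta cm [ 0.02 -0.09 -0.04] turn -0.3
[ 0.02673493 -0.00349783 -0.03621438]
```

Call:
arm_command(deltas=[{"xyz": [0, 0, 0.05], "turn": 0, "jaw": 255}, {"xyz": [0, 0, 0.05], "turn": 0, "jaw": 255}, {"xyz": [0, 0, 0.05], "turn": 0, "jaw": 255}])

```text
clock: 7.9
position: [0.5396, 0.1976, 0.125]
ee_rot: [3.121, -0.336, 0.001]
force: [0.3, 0.4, -4.0]
width: 0.257
```

Call:
arm_command(deltas=[{"xyz": [0, 0, 0.05], "turn": 0, "jaw": 255}, {"xyz": [0, 0, 0.05], "turn": 0, "jaw": 255}, {"xyz": [0, 0, 0.05], "turn": 0, "jaw": 255}])

```text
clock: 8.15
position: [0.5396, 0.1976, 0.1245]
ee_rot: [3.121, -0.336, 0.001]
force: [-0.3, 0.6, -3.8]
width: 0.256
```

Call:
arm_command(deltas=[{"xyz": [0, 0, 0.05], "turn": 0, "jaw": 255}, {"xyz": [0, 0, 0.05], "turn": 0, "jaw": 255}, {"xyz": [0, 0, 0.05], "turn": 0, "jaw": 255}])

```text
clock: 8.4
position: [0.5396, 0.1976, 0.124]
ee_rot: [3.121, -0.336, 0.001]
force: [0.4, 0.4, -3.5]
width: 0.257
```

Call:
arm_command(deltas=[{"xyz": [0, 0, 0.05], "turn": 0, "jaw": 255}, {"xyz": [0, 0, 0.05], "turn": 0, "jaw": 255}, {"xyz": [0, 0, 0.05], "turn": 0, "jaw": 255}])

```text
clock: 8.65
position: [0.5396, 0.1976, 0.1234]
ee_rot: [3.121, -0.336, 0.001]
force: [0.8, 0.1, -3.8]
width: 0.259
```

```bash
python3 -c "
from h import *
plan([0.540,0.1985,0.126],-12)
print(observe()['ft_torque'])
"
```

```text
clk 8.65 pos [0.5396 0.1976 0.1234] yaw -12.28 tilt 0.13 w 0.259 F [ 0.85  0.07 -3.8 ]
delta cm [ 0.02 -0.1  -0.26] turn -0.3
[ 0.0811029   0.05599167 -0.04238512]
```

Call:
arm_command(deltas=[{"xyz": [0, 0, 0.05], "turn": 0, "jaw": 255}, {"xyz": [0, 0, 0.05], "turn": 0, "jaw": 255}, {"xyz": [0, 0, 0.05], "turn": 0, "jaw": 255}])

```text
clock: 8.9
position: [0.5397, 0.1976, 0.1231]
ee_rot: [3.122, -0.336, 0.001]
force: [-0.9, -0.1, -1.0]
width: 0.258
```

```bash
python3 -c "
from h import *
plan([0.540,0.1985,0.126],-12)
print(observe()['ft_torque'])
"
```

```text
clk 8.9 pos [0.5397 0.1976 0.1231] yaw -12.28 tilt 0.12 w 0.258 F [-0.91 -0.09 -1.  ]
delta cm [ 0.01 -0.09 -0.29] turn -0.3
[-0.07006711  0.07079233  0.01848776]
```

Call:
arm_command(deltas=[{"xyz": [0, 0, 0.06], "turn": 0, "jaw": 255}, {"xyz": [0, 0, 0.06], "turn": 0, "jaw": 255}, {"xyz": [0, 0, 0.06], "turn": 0, "jaw": 255}])

```text
clock: 9.15
position: [0.5398, 0.1977, 0.1227]
ee_rot: [3.122, -0.336, 0.001]
force: [-0.5, -0.4, 1.4]
width: 0.258
```

```bash
python3 -c "
from h import *
plan([0.540,0.1985,0.126],-12)
print(observe()['ft_torque'])
"
```

```text
clk 9.15 pos [0.5398 0.1977 0.1227] yaw -12.27 tilt 0.12 w 0.258 F [-0.48 -0.44  1.4 ]
delta cm [ 0.01 -0.08 -0.33] turn -0.3
[-0.09079043  0.18439446 -0.04570976]
```

Contact felt at TCP z ≈ 0.1233, with about 5 N now. Starting stroke 1 with slight extra press.

Call:
arm_command(deltas=[{"xyz": [0, 0, 0.05], "turn": 0, "jaw": 255}, {"xyz": [0.3, 0, 0.05], "turn": 0, "jaw": 255}, {"xyz": [0.7, 0, 0.05], "turn": 0, "jaw": 255}, {"xyz": [1.1, 0, 0.05], "turn": 0, "jaw": 255}])

```text
clock: 9.48
position: [0.55, 0.196, 0.1225]
ee_rot: [3.122, -0.334, -0.0]
force: [-4.2, 0.2, 5.4]
width: 0.261
```

```bash
cat > st.py <<'E'
from h import *
o=observe();a=np.radians(-12);e=np.array([np.cos(a),np.sin(a)]);q=o['position'][:2]-[.585,.189]
print('jx',(q@e).round(4),'jy',(q@[-e[1],e[0]]).round(4),'z',o['position'][2].round(5),'F',o['force'].round(2),'Fpress',(o['force'][2]+3.6).round(2),'T',o['ft_torque'].round(3),'vertical tilt',(R.from_rotvec(o['ee_rot']).as_matrix()[:2,2]).round(4),'clk',round(o['clock'],2))
E
python3 st.py
```

```text
jx -0.0357 jy -0.0004 z 0.12247 F [-4.21  0.21  5.37] Fpress 8.97 T [ 0.246  0.995 -0.   ] vertical tilt [-0.0003 -0.0015] clk 9.48
```

Call:
arm_command(deltas=[{"xyz": [0.5, 0, 0.02], "turn": 0, "jaw": 255}, {"xyz": [1.0, 0, 0.02], "turn": 0, "jaw": 255}, {"xyz": [1.5, 0, 0.02], "turn": 0, "jaw": 255}])

```text
clock: 9.73
position: [0.564, 0.1937, 0.1225]
ee_rot: [3.123, -0.333, -0.002]
force: [-5.0, 1.8, 5.7]
width: 0.257
```

```bash
python3 st.py
```

```text
jx -0.0215 jy 0.0002 z 0.1225 F [-5.02  1.82  5.68] Fpress 9.28 T [0.307 1.269 0.014] vertical tilt [-0.0017 -0.0008] clk 9.73
```

Call:
arm_command(deltas=[{"xyz": [0.5, 0, 0.01], "turn": 0, "jaw": 255}, {"xyz": [1.0, 0, 0.01], "turn": 0, "jaw": 255}, {"xyz": [1.5, 0, 0.01], "turn": 0, "jaw": 255}])

```text
clock: 9.98
position: [0.578, 0.1913, 0.1226]
ee_rot: [3.124, -0.332, -0.005]
force: [-6.3, 1.1, 5.8]
width: 0.252
```

```bash
python3 st.py
```

```text
jx -0.0073 jy 0.0008 z 0.12256 F [-6.3   1.1   5.82] Fpress 9.42 T [0.377 1.426 0.069] vertical tilt [-0.0032 -0.0001] clk 9.98
```

Call:
arm_command(deltas=[{"xyz": [0.5, 0, 0.01], "turn": 0, "jaw": 255}, {"xyz": [1.0, 0, 0.01], "turn": 0, "jaw": 255}, {"xyz": [1.5, 0, 0.01], "turn": 0, "jaw": 255}, {"xyz": [2.0, 0, 0.01], "turn": 0, "jaw": 255}])

```text
clock: 10.32
position: [0.5968, 0.1879, 0.1225]
ee_rot: [-3.124, 0.33, 0.008]
force: [-5.2, 1.1, 6.0]
width: 0.255
```

```bash
python3 st.py
```

```text
jx 0.0118 jy 0.0014 z 0.12254 F [-5.2   1.12  6.01] Fpress 9.61 T [ 0.378  1.559 -0.012] vertical tilt [-0.005   0.0006] clk 10.32
```

Call:
arm_command(deltas=[{"xyz": [0.5, 0, 0.01], "turn": 0, "jaw": 255}, {"xyz": [1.0, 0, 0.01], "turn": 0, "jaw": 255}, {"xyz": [1.5, 0, 0.01], "turn": 0, "jaw": 255}, {"xyz": [2.0, 0, 0.01], "turn": 0, "jaw": 255}])

```text
clock: 10.65
position: [0.6156, 0.1846, 0.1225]
ee_rot: [-3.124, 0.329, 0.011]
force: [-5.6, 1.6, 5.7]
width: 0.259
```

```bash
python3 st.py
```

```text
jx 0.0308 jy 0.0021 z 0.12246 F [-5.61  1.55  5.66] Fpress 9.26 T [ 0.375  1.528 -0.032] vertical tilt [-0.0068  0.0013] clk 10.65
```

Call:
arm_command(deltas=[{"xyz": [0.5, 0, 0.01], "turn": 0, "jaw": 255}, {"xyz": [1.0, 0, 0.0], "turn": 0, "jaw": 255}, {"xyz": [1.3, 0, 0.0], "turn": 0, "jaw": 255}])

```text
clock: 10.9
position: [0.6279, 0.1824, 0.1224]
ee_rot: [-3.123, 0.328, 0.013]
force: [-5.5, 0.7, 5.0]
width: 0.259
```

```bash
python3 st.py
```

```text
jx 0.0433 jy 0.0025 z 0.12236 F [-5.52  0.72  4.98] Fpress 8.58 T [ 0.377  1.52  -0.065] vertical tilt [-0.0084  0.0019] clk 10.9
```

Call:
arm_command(deltas=[{"xyz": [0.2, 0, -0.3], "turn": 0, "jaw": 255}, {"xyz": [0.2, 0, -1.0], "turn": 0, "jaw": 255}, {"xyz": [0.2, 0, -1.5], "turn": 0, "jaw": 255}, {"xyz": [0.2, 0, -1.5], "turn": 0, "jaw": 255}, {"xyz": [0.2, 0, -1.5], "turn": 0, "jaw": 255}])

```text
clock: 11.32
position: [0.6303, 0.182, 0.1378]
ee_rot: [-3.123, 0.328, 0.012]
force: [-0.2, 0.4, -3.3]
width: 0.259
```

```bash
python3 st.py; python3 -c "
from h import *
a=snap('wrist','wrist3');b=snap('scene','scene3');c=snap('side','side3')['frame'][200:440,190:430]
o=np.zeros((600,800,3),np.uint8);o[:300,:400]=cv2.resize(a['frame'],(400,300));o[:,400:]=cv2.resize(b['frame'][50:290,350:510],(400,600),interpolation=2)
o[300:,:400]=cv2.resize(c,(400,300))
cv2.imwrite('pics/c3.png',o[:,:,::-1])"
```

```text
jx 0.0458 jy 0.0025 z 0.13784 F [-0.23  0.43 -3.32] Fpress 0.28 T [ 0.04  -0.011  0.011] vertical tilt [-0.0073  0.002 ] clk 11.32
```

View pics/c3.png

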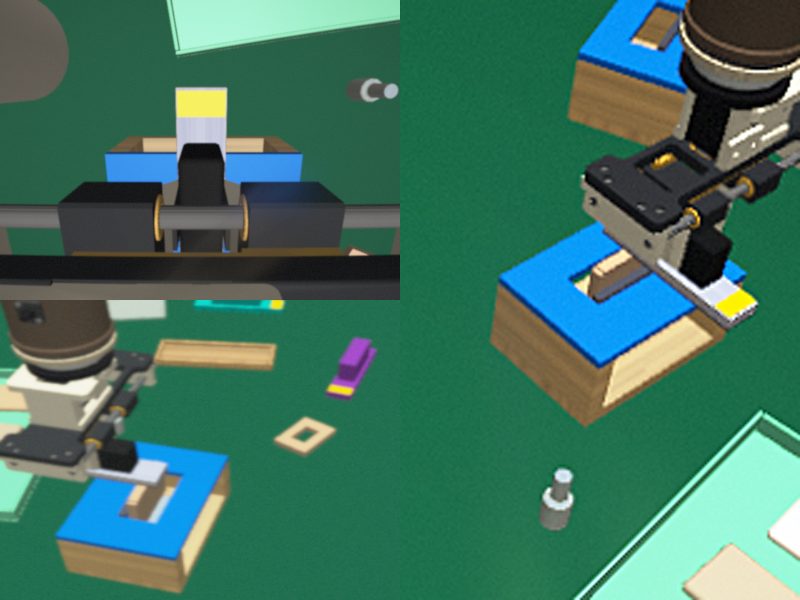

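Stroke 1 is done: 9.0–9.6 N throughout, falling to 8.6 N at the end. The tile still stands against its stop at (620,275) in the composite. Returning lifted.

```bash
python3 -c "
from h import *
plan([0.540,0.1985,0.139],-12.2)"
```

```text
clk 11.47 pos [0.6298 0.1819 0.1371] yaw -12.0 tilt 0.51 w 0.259 F [-0.92  0.12 -2.67]
delta cm [-9.13  0.24 -0.11] turn 0.2
```

Call:
arm_command(deltas=[{"xyz": [-2.5, 0.1, -0.3], "turn": 0, "jaw": 255}, {"xyz": [-5, 0.1, -0.3], "turn": 0, "jaw": 255}, {"xyz": [-7.5, 0.2, -0.3], "turn": 0, "jaw": 255}, {"xyz": [-9.1, 0.2, -0.2], "turn": 0, "jaw": 255}, {"xyz": [-9.1, 0.2, -0.2], "turn": 0, "jaw": 255}])

```text
clock: 11.88
position: [0.5364, 0.2002, 0.1397]
ee_rot: [-3.124, 0.323, 0.018]
force: [-0.4, -0.7, -3.9]
width: 0.258
```

```bash
python3 st.py
```

```text
jx -0.0499 jy 0.0009 z 0.13974 F [-0.4  -0.71 -3.93] Fpress -0.33 T [0.082 0.023 0.008] vertical tilt [-0.0115  0.0016] clk 11.88
```

Call:
arm_command(deltas=[{"xyz": [0.3, 0, 0.5], "turn": 0, "jaw": 255}, {"xyz": [0.3, 0, 1.0], "turn": 0, "jaw": 255}, {"xyz": [0.3, 0, 1.3], "turn": 0, "jaw": 255}, {"xyz": [0.3, 0, 1.4], "turn": 0, "jaw": 255}, {"xyz": [0.3, 0, 1.4], "turn": 0, "jaw": 255}])

```text
clock: 12.3
position: [0.5394, 0.1991, 0.1249]
ee_rot: [3.125, -0.324, -0.02]
force: [-0.2, -0.4, -2.8]
width: 0.257
```

```bash
python3 st.py
```

```text
jx -0.0467 jy 0.0004 z 0.12489 F [-0.18 -0.36 -2.83] Fpress 0.77 T [ 0.031 -0.008 -0.03 ] vertical tilt [-0.0125  0.0011] clk 12.3
```

Call:
arm_command(deltas=[{"xyz": [0, 0, 0.05], "turn": 0, "jaw": 255}, {"xyz": [0, 0, 0.05], "turn": 0, "jaw": 255}, {"xyz": [0, 0, 0.05], "turn": 0, "jaw": 255}])

```text
clock: 12.55
position: [0.5396, 0.199, 0.1244]
ee_rot: [3.125, -0.325, -0.02]
force: [-0.1, 0.6, -4.0]
width: 0.255
```

Call:
arm_command(deltas=[{"xyz": [0, 0, 0.04], "turn": 0, "jaw": 255}, {"xyz": [0, 0, 0.04], "turn": 0, "jaw": 255}, {"xyz": [0, 0, 0.04], "turn": 0, "jaw": 255}])

```text
clock: 12.8
position: [0.5396, 0.1991, 0.1241]
ee_rot: [3.125, -0.325, -0.019]
force: [0.6, -0.1, -3.6]
width: 0.254
```

```bash
python3 st.py
```

```text
jx -0.0465 jy 0.0004 z 0.12407 F [ 0.62 -0.1  -3.62] Fpress -0.02 T [ 0.072 -0.043  0.02 ] vertical tilt [-0.0122  0.0012] clk 12.8
```

Call:
arm_command(deltas=[{"xyz": [0, 0, 0.06], "turn": 0, "jaw": 255}, {"xyz": [0, 0, 0.06], "turn": 0, "jaw": 255}, {"xyz": [0, 0, 0.06], "turn": 0, "jaw": 255}])

```text
clock: 13.05
position: [0.5397, 0.1992, 0.1237]
ee_rot: [-3.125, 0.325, 0.019]
force: [-1.0, -0.2, -1.9]
width: 0.259
```

```bash
python3 st.py
```

```text
jx -0.0464 jy 0.0005 z 0.12366 F [-0.98 -0.16 -1.85] Fpress 1.75 T [-0.007  0.029  0.028] vertical tilt [-0.0119  0.0013] clk 13.05
```

Call:
arm_command(deltas=[{"xyz": [0, 0, 0.08], "turn": 0, "jaw": 255}, {"xyz": [0, 0, 0.08], "turn": 0, "jaw": 255}, {"xyz": [0.3, 0, 0.08], "turn": 0, "jaw": 255}, {"xyz": [0.7, 0, 0.08], "turn": 0, "jaw": 255}])

```text
clock: 13.38
position: [0.5462, 0.1982, 0.1231]
ee_rot: [-3.124, 0.323, 0.02]
force: [-3.6, -0.1, 3.0]
width: 0.257
```

```bash
python3 st.py
```

```text
jx -0.0398 jy 0.0009 z 0.12307 F [-3.62 -0.06  3.  ] Fpress 6.6 T [ 0.193  0.559 -0.012] vertical tilt [-0.0124  0.0017] clk 13.38
```

Call:
arm_command(deltas=[{"xyz": [0.5, 0, 0.03], "turn": 0, "jaw": 255}, {"xyz": [1.0, 0, 0.03], "turn": 0, "jaw": 255}, {"xyz": [1.5, 0, 0.03], "turn": 0, "jaw": 255}, {"xyz": [2.0, 0, 0.03], "turn": 0, "jaw": 255}])

```text
clock: 13.72
position: [0.5662, 0.1943, 0.1227]
ee_rot: [-3.124, 0.323, 0.02]
force: [-4.9, 0.7, 5.3]
width: 0.259
```

```bash
python3 st.py
```

```text
jx -0.0195 jy 0.0013 z 0.12269 F [-4.91  0.71  5.32] Fpress 8.92 T [0.284 1.085 0.   ] vertical tilt [-0.0125  0.0021] clk 13.72
```

Call:
arm_command(deltas=[{"xyz": [0.5, 0, 0.01], "turn": 0, "jaw": 255}, {"xyz": [1.0, 0, 0.01], "turn": 0, "jaw": 255}, {"xyz": [1.5, 0, 0.01], "turn": 0, "jaw": 255}, {"xyz": [2.0, 0, 0.01], "turn": 0, "jaw": 255}])

```text
clock: 14.05
position: [0.5859, 0.1905, 0.1224]
ee_rot: [-3.124, 0.323, 0.021]
force: [-6.2, 1.7, 7.6]
width: 0.254
```

```bash
python3 st.py
```

```text
jx 0.0005 jy 0.0017 z 0.12244 F [-6.23  1.66  7.63] Fpress 11.23 T [ 0.325  1.506 -0.07 ] vertical tilt [-0.0135  0.0025] clk 14.05
```

Call:
arm_command(deltas=[{"xyz": [0.5, 0, -0.02], "turn": 0, "jaw": 255}, {"xyz": [1.0, 0, -0.02], "turn": 0, "jaw": 255}, {"xyz": [1.5, 0, -0.02], "turn": 0, "jaw": 255}])

```text
clock: 14.3
position: [0.6007, 0.1876, 0.1224]
ee_rot: [-3.124, 0.323, 0.023]
force: [-5.2, 1.3, 6.2]
width: 0.258
```

```bash
python3 st.py
```

```text
jx 0.0156 jy 0.0019 z 0.12242 F [-5.21  1.31  6.17] Fpress 9.77 T [ 0.412  1.394 -0.007] vertical tilt [-0.0144  0.0027] clk 14.3
```

Call:
arm_command(deltas=[{"xyz": [0.5, 0, -0.01], "turn": 0, "jaw": 255}, {"xyz": [1.0, 0, -0.01], "turn": 0, "jaw": 255}, {"xyz": [1.5, 0, -0.02], "turn": 0, "jaw": 255}, {"xyz": [2.0, 0, -0.02], "turn": 0, "jaw": 255}])

```text
clock: 14.63
position: [0.6202, 0.1836, 0.1222]
ee_rot: [-3.124, 0.323, 0.025]
force: [-5.6, 1.6, 4.9]
width: 0.26
```

```bash
python3 st.py
```

```text
jx 0.0355 jy 0.0021 z 0.12216 F [-5.6   1.63  4.86] Fpress 8.46 T [ 0.405  1.477 -0.054] vertical tilt [-0.0159  0.0029] clk 14.63
```

Call:
arm_command(deltas=[{"xyz": [0.4, 0, 0], "turn": 0, "jaw": 255}, {"xyz": [0.8, 0, 0], "turn": 0, "jaw": 255}])

```text
clock: 14.8
position: [0.6279, 0.1821, 0.1219]
ee_rot: [-3.124, 0.323, 0.028]
force: [-5.6, 0.9, 5.9]
width: 0.258
```

```bash
python3 st.py
```

```text
jx 0.0434 jy 0.0021 z 0.12186 F [-5.62  0.92  5.89] Fpress 9.49 T [ 0.417  1.709 -0.   ] vertical tilt [-0.0174  0.0031] clk 14.8
```

Call:
arm_command(deltas=[{"xyz": [0.2, 0, -0.3], "turn": 0, "jaw": 255}, {"xyz": [0.2, 0, -1.0], "turn": 0, "jaw": 255}, {"xyz": [0.2, 0, -1.5], "turn": 0, "jaw": 255}, {"xyz": [0.2, 0, -1.7], "turn": 0, "jaw": 255}, {"xyz": [0.2, 0, -1.7], "turn": 0, "jaw": 255}])

```text
clock: 15.22
position: [0.6308, 0.1816, 0.1396]
ee_rot: [-3.123, 0.323, 0.025]
force: [0.7, 0.3, -3.5]
width: 0.258
```

```bash
python3 st.py
```

```text
jx 0.0463 jy 0.0023 z 0.13963 F [ 0.67  0.27 -3.51] Fpress 0.09 T [ 0.016 -0.046  0.046] vertical tilt [-0.0158  0.0034] clk 15.22
```

Call:
arm_command(deltas=[{"xyz": [-2, 0.05, -0.1], "turn": 0, "jaw": 255}, {"xyz": [-4, 0.1, -0.1], "turn": 0, "jaw": 255}, {"xyz": [-6, 0.1, 0], "turn": 0, "jaw": 255}, {"xyz": [-8, 0.15, 0], "turn": 0, "jaw": 255}, {"xyz": [-9.3, 0.2, 0], "turn": 0, "jaw": 255}])

```text
clock: 15.63
position: [0.5372, 0.1992, 0.1411]
ee_rot: [-3.123, 0.321, 0.027]
force: [-0.5, -0.1, -3.7]
width: 0.255
```

```bash
python3 st.py
```

```text
jx -0.0489 jy -0.0 z 0.14108 F [-0.51 -0.15 -3.74] Fpress -0.14 T [0.081 0.006 0.009] vertical tilt [-0.0167  0.0033] clk 15.63
```

Call:
arm_command(deltas=[{"xyz": [0.3, 0, 0.5], "turn": 0, "jaw": 255}, {"xyz": [0.3, 0, 1.0], "turn": 0, "jaw": 255}, {"xyz": [0.3, 0, 1.4], "turn": 0, "jaw": 255}, {"xyz": [0.3, 0, 1.5], "turn": 0, "jaw": 255}, {"xyz": [0.3, 0, 1.5], "turn": 0, "jaw": 255}])

```text
clock: 16.05
position: [0.5401, 0.1981, 0.1253]
ee_rot: [-3.124, 0.322, 0.028]
force: [0.4, 0.3, -3.3]
width: 0.257
```

```bash
python3 st.py
```

```text
jx -0.0458 jy -0.0004 z 0.12526 F [ 0.4   0.25 -3.25] Fpress 0.35 T [ 0.058  0.006 -0.027] vertical tilt [-0.0175  0.0028] clk 16.05
```

Call:
arm_command(deltas=[{"xyz": [0, 0, 0.05], "turn": 0, "jaw": 255}, {"xyz": [0, 0, 0.09], "turn": 0, "jaw": 255}, {"xyz": [0, 0, 0.09], "turn": 0, "jaw": 255}])

```text
clock: 16.3
position: [0.5404, 0.198, 0.1243]
ee_rot: [-3.124, 0.323, 0.028]
force: [-0.1, 0.6, -2.9]
width: 0.259
```

Call:
arm_command(deltas=[{"xyz": [0, 0, 0.06], "turn": 0, "jaw": 255}, {"xyz": [0, 0, 0.06], "turn": 0, "jaw": 255}, {"xyz": [0, 0, 0.06], "turn": 0, "jaw": 255}])

```text
clock: 16.55
position: [0.5405, 0.1981, 0.1239]
ee_rot: [-3.124, 0.323, 0.027]
force: [-0.3, -0.4, -1.3]
width: 0.259
```

```bash
python3 st.py
```

```text
jx -0.0454 jy -0.0003 z 0.12392 F [-0.32 -0.36 -1.28] Fpress 2.32 T [ 0.007  0.017 -0.037] vertical tilt [-0.0171  0.003 ] clk 16.55
```

Contact again, about 2 N. Stroke 3.

Call:
arm_command(deltas=[{"xyz": [0, 0, 0.09], "turn": 0, "jaw": 255}, {"xyz": [0, 0, 0.09], "turn": 0, "jaw": 255}, {"xyz": [0.3, 0, 0.09], "turn": 0, "jaw": 255}, {"xyz": [0.7, 0, 0.09], "turn": 0, "jaw": 255}])

```text
clock: 16.88
position: [0.5468, 0.1972, 0.1232]
ee_rot: [-3.123, 0.321, 0.028]
force: [-4.8, 1.1, 5.0]
width: 0.258
```

```bash
python3 st.py
```

```text
jx -0.0391 jy 0.0001 z 0.12319 F [-4.75  1.1   4.96] Fpress 8.56 T [ 0.191  0.833 -0.04 ] vertical tilt [-0.0179  0.0033] clk 16.88
```

Call:
arm_command(deltas=[{"xyz": [0.5, 0, 0.02], "turn": 0, "jaw": 255}, {"xyz": [1.0, 0, 0.01], "turn": 0, "jaw": 255}, {"xyz": [1.5, 0, 0.01], "turn": 0, "jaw": 255}, {"xyz": [2.0, 0, 0.01], "turn": 0, "jaw": 255}])

```text
clock: 17.22
position: [0.5668, 0.1934, 0.1229]
ee_rot: [-3.123, 0.321, 0.029]
force: [-5.0, 0.8, 5.4]
width: 0.258
```

```bash
python3 st.py
```

```text
jx -0.0187 jy 0.0005 z 0.12287 F [-5.    0.77  5.38] Fpress 8.98 T [0.37  1.17  0.005] vertical tilt [-0.018   0.0038] clk 17.22
```

Call:
arm_command(deltas=[{"xyz": [0.5, 0, 0.01], "turn": 0, "jaw": 255}, {"xyz": [1.0, 0, 0], "turn": 0, "jaw": 255}, {"xyz": [1.5, 0, 0], "turn": 0, "jaw": 255}, {"xyz": [2.0, 0, -0.01], "turn": 0, "jaw": 255}])

```text
clock: 17.55
position: [0.5865, 0.1895, 0.1226]
ee_rot: [-3.123, 0.321, 0.03]
force: [-5.8, 0.2, 4.9]
width: 0.26
```

```bash
python3 st.py
```

```text
jx 0.0014 jy 0.0008 z 0.12261 F [-5.8   0.25  4.91] Fpress 8.51 T [0.303 1.303 0.009] vertical tilt [-0.0188  0.004 ] clk 17.55
```

Call:
arm_command(deltas=[{"xyz": [0.5, 0, 0.01], "turn": 0, "jaw": 255}, {"xyz": [1.0, 0, 0], "turn": 0, "jaw": 255}, {"xyz": [1.5, 0, 0], "turn": 0, "jaw": 255}, {"xyz": [2.0, 0, 0], "turn": 0, "jaw": 255}])

```text
clock: 17.88
position: [0.6062, 0.1856, 0.1222]
ee_rot: [-3.123, 0.321, 0.032]
force: [-5.1, 1.1, 6.1]
width: 0.259
```

```bash
python3 st.py
```

```text
jx 0.0214 jy 0.0011 z 0.1222 F [-5.14  1.14  6.06] Fpress 9.66 T [ 0.421  1.505 -0.009] vertical tilt [-0.0198  0.0043] clk 17.88
```

Call:
arm_command(deltas=[{"xyz": [0.5, 0, 0], "turn": 0, "jaw": 255}, {"xyz": [1.0, 0, -0.01], "turn": 0, "jaw": 255}, {"xyz": [1.5, 0, -0.01], "turn": 0, "jaw": 255}, {"xyz": [2.0, 0, -0.02], "turn": 0, "jaw": 255}, {"xyz": [2.3, 0, -0.02], "turn": 0, "jaw": 255}])

```text
clock: 18.3
position: [0.629, 0.1808, 0.1218]
ee_rot: [-3.123, 0.321, 0.033]
force: [-5.3, 1.5, 5.6]
width: 0.259
```

```bash
python3 st.py
```

```text
jx 0.0448 jy 0.0011 z 0.12179 F [-5.27  1.47  5.57] Fpress 9.17 T [0.416 1.583 0.021] vertical tilt [-0.0206  0.0044] clk 18.3
```

Call:
arm_command(deltas=[{"xyz": [0.2, 0, -0.3], "turn": 0, "jaw": 255}, {"xyz": [0.2, 0, -1.0], "turn": 0, "jaw": 255}, {"xyz": [0.2, 0, -2], "turn": 0, "jaw": 255}, {"xyz": [0.2, 0, -4], "turn": 0, "jaw": 255}, {"xyz": [0.2, 0, -6], "turn": 0, "jaw": 255}])

```text
clock: 18.72
position: [0.6321, 0.1796, 0.1824]
ee_rot: [-3.123, 0.322, 0.034]
force: [0.1, -0.3, -2.6]
width: 0.259
```

```bash
python3 st.py;python3 -c "
from h import *
plan([0.55,-0.198,0.18],-1.3)"
```

```text
jx 0.048 jy 0.0006 z 0.1824 F [ 0.14 -0.26 -2.63] Fpress 0.97 T [ 0.021 -0.075 -0.004] vertical tilt [-0.0212  0.0038] clk 18.72
clk 18.72 pos [0.6321 0.1796 0.1824] yaw -11.76 tilt 1.24 w 0.259 F [ 0.14 -0.26 -2.63]
delta cm [-0.33 38.64  0.27] turn -10.5
```

Three strokes done at about 8–10 N (a brief 11.2 N in the second), and the file is lifted. Carrying it back to the caddy.

Call:
arm_command(deltas=[{"xyz": [0, 3.5, -0.5], "turn": -2, "jaw": 255}, {"xyz": [0, 7, -0.5], "turn": -4, "jaw": 255}, {"xyz": [0, 10.5, -0.5], "turn": -6, "jaw": 255}, {"xyz": [0, 14, -0.5], "turn": -8, "jaw": 255}, {"xyz": [0, 17.5, -0.5], "turn": -10.5, "jaw": 255}])

```text
clock: 19.13
position: [0.5964, 0.0064, 0.1885]
ee_rot: [-3.138, 0.032, 0.031]
force: [0.3, -0.7, -3.2]
width: 0.256
```

```bash
python3 -c "
from h import *
plan([0.55,-0.198,0.14],-1.4)"
```

```text
clk 19.13 pos [0.5964 0.0064 0.1885] yaw -1.17 tilt 1.13 w 0.256 F [ 0.3  -0.67 -3.2 ]
delta cm [-4.13 20.55  4.88] turn 0.2
```

Call:
arm_command(deltas=[{"xyz": [-0.8, 4, 0], "turn": 0, "jaw": 255}, {"xyz": [-1.6, 8, 0], "turn": 0, "jaw": 255}, {"xyz": [-2.4, 12, 0], "turn": 0, "jaw": 255}, {"xyz": [-3.2, 16, 1], "turn": 0, "jaw": 255}, {"xyz": [-4.1, 20, 3], "turn": 0, "jaw": 255}])

```text
clock: 19.55
position: [0.5528, -0.1923, 0.1634]
ee_rot: [-3.141, 0.034, 0.022]
force: [1.3, -0.6, -3.1]
width: 0.256
```

Call:
arm_command(deltas=[{"xyz": [0, 0, 0], "turn": 0, "jaw": 255}, {"xyz": [0, 0, 0], "turn": 0, "jaw": 255}])

```text
clock: 19.72
position: [0.5513, -0.1969, 0.1634]
ee_rot: [3.14, -0.045, -0.023]
force: [0.3, -1.1, -3.2]
width: 0.259
```

```bash
python3 -c "
from h import *
plan([0.55,-0.198,0.045],-1.4)
b=snap('scene','scene4');c=snap('side','side4')
o=np.zeros((600,800,3),np.uint8);o[:,:400]=cv2.resize(c['frame'][150:420,200:380],(400,600),interpolation=2);o[:,400:]=cv2.resize(b['frame'][100:370,230:410],(400,600),interpolation=2)
cv2.imwrite('pics/c4.png',o[:,:,::-1])"
```

```text
clk 19.72 pos [ 0.5513 -0.1969  0.1634] yaw -1.63 tilt 0.85 w 0.259 F [ 0.31 -1.07 -3.16]
delta cm [ 0.05  0.1  11.84] turn -0.2
```

View pics/c4.png

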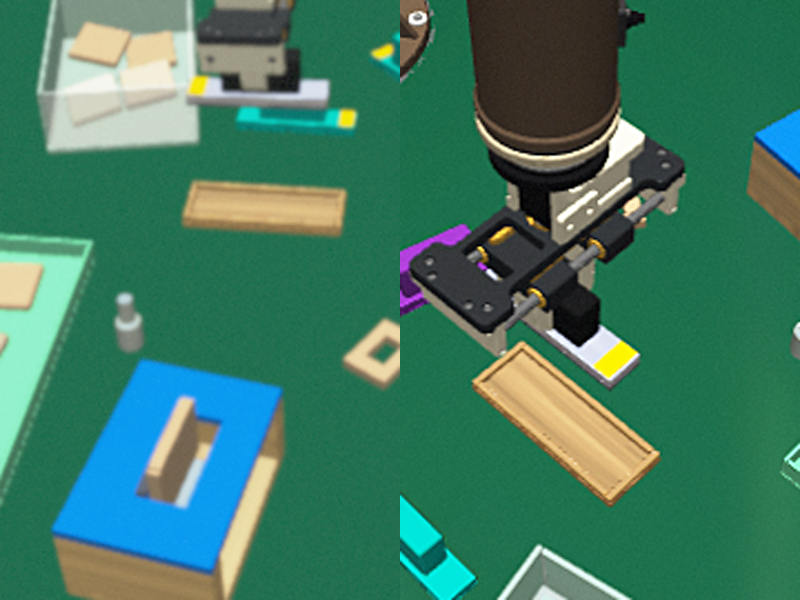

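Side view: file above the caddy (265,205 in the composite), tile still against its stop (172,450), bystanders unmoved. Lowering.

Call:
arm_command(deltas=[{"xyz": [0, 0.1, 3], "turn": 0, "jaw": 255}, {"xyz": [0, 0.1, 6.5], "turn": 0, "jaw": 255}, {"xyz": [0.1, 0.1, 9.5], "turn": 0, "jaw": 255}, {"xyz": [0.1, 0.1, 11], "turn": 0, "jaw": 255}, {"xyz": [0.1, 0.1, 11], "turn": 0, "jaw": 255}])

```text
clock: 20.23
position: [0.5512, -0.1907, 0.0512]
ee_rot: [-3.139, 0.03, 0.028]
force: [-0.6, -0.4, -4.2]
width: 0.259
```

```bash
python3 -c "
from h import *
plan([0.55,-0.198,0.025],-1.4)"
```

```text
clk 20.23 pos [ 0.5512 -0.1907  0.0512] yaw -1.1 tilt 1.03 w 0.259 F [-0.56 -0.38 -4.22]
delta cm [-0.06  0.74  2.62] turn 0.3
```

Call:
arm_command(deltas=[{"xyz": [-0.1, 0.4, 0], "turn": 0, "jaw": 255}, {"xyz": [-0.1, 0.6, 0.5], "turn": 0, "jaw": 255}, {"xyz": [-0.1, 0.6, 1.2], "turn": 0, "jaw": 255}, {"xyz": [-0.1, 0.6, 1.8], "turn": 0, "jaw": 255}, {"xyz": [-0.1, 0.6, 1.8], "turn": 0, "jaw": 255}])

```text
clock: 20.65
position: [0.5495, -0.1965, 0.0326]
ee_rot: [-3.138, 0.03, 0.029]
force: [-0.9, 0.0, -3.4]
width: 0.256
```

```bash
python3 -c "
from h import *
plan([0.55,-0.197,0.0255],-1.4)"
```

```text
clk 20.65 pos [ 0.5495 -0.1965  0.0326] yaw -1.11 tilt 1.06 w 0.256 F [-0.87  0.01 -3.38]
delta cm [0.07 0.05 0.71] turn 0.3
```

Call:
arm_command(deltas=[{"xyz": [0, 0, 0.4], "turn": 0, "jaw": 255}, {"xyz": [0, 0, 0.7], "turn": 0, "jaw": 255}, {"xyz": [0, 0, 0.7], "turn": 0, "jaw": 255}, {"xyz": [0, 0, 0.7], "turn": 0, "jaw": 255}])

```text
clock: 20.98
position: [0.5494, -0.1965, 0.0255]
ee_rot: [-3.138, 0.03, 0.029]
force: [-0.4, 0.6, -3.9]
width: 0.259
```

```bash
python3 st.py
```

```text
jx 0.0453 jy -0.3845 z 0.02553 F [-0.39  0.6  -3.85] Fpress -0.25 T [-0.012 -0.061  0.017] vertical tilt [-0.0183  0.003 ] clk 20.98
```

Call:
arm_command(deltas=[{"xyz": [0, 0, 0.07], "turn": 0, "jaw": 255}, {"xyz": [0, 0, 0.07], "turn": 0, "jaw": 255}, {"xyz": [0, 0, 0.07], "turn": 0, "jaw": 255}])

```text
clock: 21.23
position: [0.5495, -0.1965, 0.025]
ee_rot: [-3.139, 0.03, 0.028]
force: [-1.6, 0.1, -2.1]
width: 0.256
```

```bash
python3 st.py
```

```text
jx 0.0454 jy -0.3845 z 0.02502 F [-1.62  0.12 -2.09] Fpress 1.51 T [ 0.004 -0.032  0.043] vertical tilt [-0.018  0.003] clk 21.23
```

The nose is touching the floor. Releasing.

Call:
arm_command(deltas=[{"xyz": [0, 0, 0], "turn": 0, "jaw": 100}, {"xyz": [0, 0, 0], "turn": 0, "jaw": 100}, {"xyz": [0, 0, 0], "turn": 0, "jaw": 60}, {"xyz": [0, 0, 0], "turn": 0, "jaw": 60}, {"xyz": [0, 0, 0], "turn": 0, "jaw": 60}])

```text
clock: 21.65
position: [0.5496, -0.1966, 0.0251]
ee_rot: [-3.139, 0.03, 0.028]
force: [1.5, -0.4, 0.7]
width: 0.575
```

Call:
arm_command(deltas=[{"xyz": [0, 0, 0], "turn": 0, "jaw": 60}, {"xyz": [0, 0, -0.5], "turn": 0, "jaw": 60}, {"xyz": [0, 0, -2], "turn": 0, "jaw": 60}, {"xyz": [0, 0, -5], "turn": 0, "jaw": 60}, {"xyz": [0, 0, -8], "turn": 0, "jaw": 60}])

```text
clock: 22.07
position: [0.5502, -0.1965, 0.1056]
ee_rot: [-3.138, 0.03, 0.032]
force: [0.6, -0.5, 0.0]
width: 0.765
```

Call:
arm_command(deltas=[{"xyz": [-1, 0, -4], "turn": 0, "jaw": 60}, {"xyz": [-3, 0, -8], "turn": 0, "jaw": 60}, {"xyz": [-6, 0, -12], "turn": 0, "jaw": 60}, {"xyz": [-6, 0, -13], "turn": 0, "jaw": 60}, {"xyz": [-6, 0, -13], "turn": 0, "jaw": 60}])

```text
clock: 22.48
position: [0.4933, -0.1967, 0.2422]
ee_rot: [-3.141, 0.032, 0.02]
force: [0.9, 0.0, 0.3]
width: 0.763
```

```bash
python3 -c "
from h import *
exec(open('m.py').read().split('for n in')[0])
plan([0.49,-0.198,0.25],-1.4)
a=snap('wrist','wrist5');b=snap('scene','scene5');c=snap('side','side5')
o=np.zeros((600,800,3),np.uint8);o[:300,:400]=cv2.resize(a['frame'],(400,300));o[300:,:400]=cv2.resize(c['frame'][150:420,200:560],(400,300));o[:,400:]=cv2.resize(b['frame'][100:370,230:410],(400,600),interpolation=2)
cv2.imwrite('pics/c5.png',o[:,:,::-1])
g=a;P=cloud(g);V,U=np.mgrid[:480,:640];z=P[...,2]
bx=(abs(P[...,0]-.55)<.1)&(abs(P[...,1]+.197)<.06)
rect('grip',P[bx&(z>.045)&(z<.075)])
m=bx&(z>.048)&(z<.066);A=np.c_[P[m][:,:2],np.ones(m.sum())];print('plane',np.linalg.lstsq(A,P[m][:,2],rcond=None)[0])
"
```

```text
clk 22.48 pos [ 0.4933 -0.1967  0.2422] yaw -1.16 tilt 0.75 w 0.763 F [0.94 0.02 0.28]
delta cm [-0.34  0.14 -0.78] turn 0.2
grip [ 0.5459 -0.1961] size [0.0239 0.0756] ang 88.48 zmed 0.0571 2820
plane [ 0.00136016 -0.00180476  0.05593753]
```

View pics/c5.png

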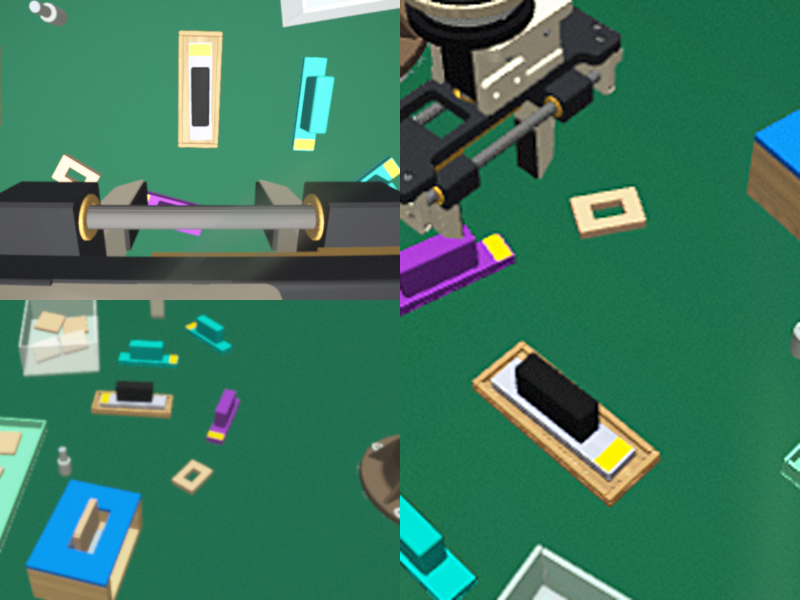

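The file lies flat in its caddy, nose as before. A quick check of the tile's offset and the bystanders, then sign off.

```bash
python3 -c "
from h import *
from cell import sign_off
for n in ['scene0','scene5','side0','side5']:
    g=load(n);P=cloud(g);z=P[...,2];a=np.radians(-12);e=np.array([np.cos(a),np.sin(a)]);q=P[...,:2]-[.585,.189];jx=q@e;jy=q@[-e[1],e[0]]
    m=(abs(jx)<.06)&(abs(jy)<.085)&(z>.088)&(z<.14)
    d=(abs(P[...,0]-.44)<.05)&(abs(P[...,1])<.05)&(z>.005)&(z<.02); b=(abs(P[...,0]-.665)<.04)&(abs(P[...,1]-.01)<.05)&(z>.02)&(z<.07)
    print(n,'tile jx',np.percentile(jx[m],[2,50,98]).round(4),'drill',P[d].mean(0).round(3),'bit',P[b].mean(0).round(3))
print(sign_off())"
```

```text
scene0 tile jx [-0.0052  0.0034  0.0065] drill [0.426 0.003 0.009] bit [ 0.661 -0.005  0.039]
scene5 tile jx [-0.0049  0.0037  0.0067] drill [0.425 0.003 0.009] bit [ 0.661 -0.005  0.039]
side0 tile jx [-0.0054 -0.0024  0.0051] drill [0.427 0.008 0.009] bit [0.659 0.006 0.038]
side5 tile jx [-0.0055 -0.0026  0.005 ] drill [0.426 0.008 0.009] bit [0.659 0.006 0.038]
the job is handed in; nothing more can be done
None
```

I took the black-gripped file from its caddy and made three forward strokes square across the tile's edge, yellow nose leading. Each ran from about 45 mm before the edge to about 45 mm beyond it, and I lifted clear for every return. I then laid the file back in its caddy and handed the job in at about 22 s.

**Pressure:** in steady motion it read 8–10 N. It was about 6.6 N at the start of stroke 2 and peaked at 11.2 N mid-stroke before I backed it off. These are samples every 0.2–0.4 s, about ±0.5 N, after subtracting the file's weight.

**Tool tilt:** the tool drifted about 1.2° nose-down over the strokes, because each move starts from the measured pose. I allowed for it in the pressing and in laying the file down.

**Last checks:**
- **File:** let go and lying flat in the caddy, with its grip top at 57.1 mm as at the start. Its middle is about 2 mm from the caddy's centre.
- **Tile:** its position at the stop is unchanged to within 0.5 mm in both cameras.
- **Bystanders:** the drilled tile and the core bit are unmoved to within 1 mm.
- **Robot:** clear of everything. No check failed or disagreed.

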